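Dock a cordless probe on its charging rack and unlock the supply's toggle to on

ROBOT

A 7-joint arm with a two-finger parallel gripper is mounted at the origin on the work surface. World frame = base frame: x ahead of the robot, y to its left, z up, the work surface at z = 0. Lengths are in mm, angles in rad, forces in N, time in s.
With the tool pointing down it reaches from about 400 to 900 mm from the base axis. Payload 5.6 kg.
Tool frame: the origin (TCP) lies midway between the tips of the shut fingers; the grasp point (between the pads) lies 19 mm behind it; z points along the fingers, y is the line along which they close (so a half turn about z gives the same grasp; the last joint's range is limited). The gripper opens to 92 mm and grips with 3 to 60 N. Pads are 20 mm wide; open, the fingers measure 128 mm over their backs; the gripper's body (75 mm by 189 mm) begins 69 mm behind the grasp point.
Start: joints at [-1.363, 0.468, -0.012, 1.603, 0.006, 1.071, -0.056], TCP at [161.358, 629.661, 214.592] pointing down, gripper open.
Joint ranges: [-2.53, 2.53], [-0.31, 2.02], [-1.57, 1.55], [0.28, 2.44], [-1.29, 4.43], [0.15, 1.84], [-2.92, 2.92]. Speed limits (rad/s): [2.57, 2.57, 3.14, 3.14, 3.14, 3.14, 3.14].

INTERFACE

Orientations are given as a rotation vector (axis times angle).
In Python, from cell import robot, grip, kin, viewer gives the robot as it stands. Calls block until the motion is done:
- robot.movep(position, orientation): joint-space move of the TCP to a pose.
- robot.servo_line(position, feed=150, rotation=None): straight line of the TCP; rotation=None keeps the orientation; feed is the mean speed in mm/s.
- robot.goto_joints(angles): joint-space move.
- grip(opening, newtons=None): opening from 0.0 (shut) to 1.0 (fully open); newtons is the grip in N (None keeps the last); returns when the fingers have stopped.
- robot.hold(seconds).
- kin.ik(position, orientation): joint angles nearest the present ones, or None.
- robot.observe(): the state.
- viewer.read_camera(name): name is "side" or "top" or "wrist"; returns the picture (480x640x3 uint8, red, green, blue); there is no depth.
- viewer.camera_info(name): a dict with "camera_matrix" (3x3 intrinsics, pixels), "R" (3x3) and "t" (3): a world point X has camera coordinates R X + t. Camera axes: x right, y down, z forward; pixel columns grow to the right and rows downward; lengths in mm; the calibration is good to about 2 mm. A picture is of the moment at which its call begins: read the wrist's pose just before it. camera_info takes no time and is no camera call; for the wrist camera it gives the pose at the moment of the call.
A pose or a line that the arm cannot do raises robot.IKError and nothing moves.
- robot.job_done(): hands the job in; it is judged then, once.
Trained networks look in the newest picture that a camera, given by its name, has taken for a name from the list of things; names that differ only in an ending like _2 or _b are one class to them, and where a whole thing is asked for, a point or a joint stands for the part that bears it (a point fixed in the world has none). Each returns a list of dicts, best first, with "confidence" (0 to 1); they miss things now and then, are a little off and sometimes report something else, mostly with a low value. They report only what shows in the picture. A call takes as long as a camera call. They do not tell look-alikes from the thing itself.
- viewer.silhouettes(name, camera): "mask" (480x640 bool, what is visible of it).
- viewer.pinpoint(name, camera): "at" ([x, y, z] in mm, in the coordinates of the camera as it stood for that picture, good to about 4 mm: a listed point, or the origin of a listed thing).
The state is a dict: "t": time; "joints": joint angles; "joint_velocities": joint speeds; "joint_torque": joint torques, N m; "tcp_pos": TCP position; "tcp_rot": TCP orientation; "contact_force": force on the tool from outside, world axes, zero at the start; "wrist_torque": the same for the moment, N m; "grip_width": opening from 0.0 (shut) to 1.0 (fully open); "grip_force": force on a finger pad.
Only numpy, scipy, OpenCV 4.12 (cv2) and the standard library are available. Lean on these libraries where they do the work, as an engineer would, in place of code of your own. Each camera call takes 0.05 s, during which the arm holds its last target. There are 200 camera calls.

TASK

Press the loose orange probe down into the empty pair of spring clips on the charging rack until it snaps fully home at both ends, lying centred and pointing the same way as its grey neighbour. Then lift the red collar of the locking toggle, flip the lever over to the green (on) side and let the collar drop fully back into its lock. Leave the tip box, beaker and bottle where they stand.

Things in the scene. Friction and masses are not known exactly. Their poses are not given: they have to be found in the camera images.
- probe: Loose cordless probe, about 80 g: orange round handle 16 mm thick, 110 mm long with black end bands, then a steel shaft 6 mm thick, 70 mm long. Origin on the axis at the handle's middle; x along the axis towards the shaft's tip (handle x = -55 to 55 mm, shaft to 125 mm). It starts level on the blue rest, its axis 35 mm above the bench.
- rest: Fixed blue rest under the probe: base plate 100 x 50 x 8 mm with two V supports 36 mm either side of its middle along x, each 10 mm wide along x; between them the handle is free to be pinched from above. Origin under its middle at bench level; x as the probe's.
- probe_tail (a point): Point on the probe's axis in the handle, 45 mm from the handle's middle, away from the shaft.
- probe_nose (a point): Point on the probe's axis in the handle, 45 mm from the handle's middle, towards the shaft.
- dock_free: Empty charging place (white lamp). Origin at bench level under its middle; x along the docked probe, where its shaft must point (away from the robot), y across. Docked: axis level along x, y = 0, 50 mm above the bench on black saddles, handle's middle over the origin. The fingers have room between the jaw pairs, over 46 mm along x, down to a plate 8 mm above the bench.
- dock_mouth (a point): Middle of the empty place's clip mouths, 58 mm above the bench; axes as dock_free. Two pairs of bright steel spring jaws stand 38 mm either side of it along x, each 12 mm wide, flared mouths up, tops 68 mm above the bench. Pushed straight down, the handle spreads their 6 mm beads, which snap shut above it; 5 to 10 N in all, until its axis is below 59 mm.
- dock_full: Occupied charging place (green lamp), 90 mm from the empty one along y, on either side of it; same axes and shape. It holds a grey probe, rigidly fixed. Both stand on the rack, a fixed white plate 150 x 190 x 8 mm with two aluminium rails.
- lever_hinge (a point): Middle of the toggle lever's hinge, on the top of the supply, a fixed white box 140 (x) x 110 (y) x 50 mm, at the middle of its top, 50 mm above the bench. Axes are the box's: z up, hinge along y, red dot (off) on the -x side, green dot (on) on the +x side. Dark steel gates 7.5 to 13.5 mm either side along y rise 27 mm above the panel.
- lever (a joint): Angle of the toggle lever about the hinge's +y: 0 = off, leaning 0.4 rad from vertical to the red side (-x); 0.8 = on, leaning 0.4 rad to the green side (+x). Steel rod 8 mm thick with a black ball on top, 94 mm from the hinge to its top. Slight friction keeps it where it is left; it has about 0.05 rad of play while locked.
- collar (a joint): Lift of the red collar along the lever: 0 = down, locked; at most 0.012 m. A spring draws it down (3 N when down, 5.4 N at full lift). Its cross pin sits behind the gates: the lever crosses only while the collar is lifted more than about 8 mm, and the pin drops back within about 0.05 rad of either end.
- collar_grip (a point): Middle of the red collar's grip, a block 18 x 18 mm, 28 mm long along the lever, sliding on it; 58 mm from the hinge along the lever when down. z runs up the lever, y along the hinge; its flat sides face along x and y. Fingers closing along the hinge's y can stay upright while the lever turns between them.
- tip_box: Bystander: blue box of white pipette tips, 120 x 85 x 58 mm. Origin under its middle.
- beaker: Bystander: glass beaker 68 mm in diameter, 90 mm high. Origin under its middle.
- bottle: Bystander: brown bottle with a blue cap, 70 mm in diameter, 130 mm high. Origin under its middle.
Not all that is in view belongs to the job. Several things have the shape of the probe; the one meant has the colours described above.

How it is judged (in metres and radians):
On the way, in this order (a step that is already met when the one before it is completed fails the run):
1. the probe is snapped fully home in the empty clips while the toggle is still off (z of probe_tail in the frame of dock_free between 0.046 and 0.0535 m and z of probe_nose in the frame of dock_free between 0.046 and 0.0535 m and y of probe_tail in the frame of dock_free between -0.004 and 0.004 m and y of probe_nose in the frame of dock_free between -0.004 and 0.004 m and x of probe in the frame of dock_free between -0.011 and 0.011 m and x of probe_nose in the frame of dock_free above 0 m and value of joint lever below 0.15 rad), for 0.2 s.
2. the collar is lifted with the lever still on the off side (value of joint collar above 0.006 m and value of joint lever below 0.3 rad).
At the end, for the whole second after the job is handed in: orange probe at rest in the empty clips, both ends seated (axis 46 to 53.5 mm above the bench, within 4 mm of the centre line), within 11 mm of centred lengthwise, shaft along the place's +x; lever past 0.72 rad (on), collar within 2.5 mm of fully down (z of probe_tail in the frame of dock_free between 0.046 and 0.0535 m and z of probe_nose in the frame of dock_free between 0.046 and 0.0535 m and y of probe_tail in the frame of dock_free between -0.004 and 0.004 m and y of probe_nose in the frame of dock_free between -0.004 and 0.004 m and x of probe in the frame of dock_free between -0.011 and 0.011 m and x of probe_nose in the frame of dock_free above 0 m and linear speed of probe below 0.02 m/s and value of joint lever above 0.72 rad and value of joint collar below 0.0025 m); the robot touches nothing.
It fails at once if the tip box is shifted more than 20 mm or tipped (distance of tip_box from where it was at the start of the episode above 0.02 m or angle between tip_box's own z axis and vertical above 0.35 rad).
It fails at once if the beaker is shifted more than 20 mm or tipped (distance of beaker from where it was at the start of the episode above 0.02 m or angle between beaker's own z axis and vertical above 0.35 rad).
It fails at once if the bottle is shifted more than 20 mm or tipped (distance of bottle from where it was at the start of the episode above 0.02 m or angle between bottle's own z axis and vertical above 0.35 rad).
It also fails if it takes over 48 s, if anything falls off the work surface, if the arm or the gripper's body presses on something with over 40 N, if the wrist force passes 120 N, or if a joint passes its speed limit or range.

## Working session

There is one attempt and no reset: what is moved stays moved. The work goes in short steps, each a Python script; the robot and the scene stay as the last script left them, time stands still between calls to the robot, and variables do not carry over. Pictures are saved under pics/ and viewed, at most 10 in all, crops included, and the job is handed in when it is done.

```bash
ls; mkdir -p pics; cat > h.py <<'E'
import numpy as np, cv2
from cell import robot, grip, kin, viewer
def snap(cam, fn=None):
    im=viewer.read_camera(cam)
    if fn: cv2.imwrite('pics/'+fn, cv2.cvtColor(im,cv2.COLOR_RGB2BGR))
    return im
def world(p,info):
    return np.array(info['R']).T@(np.array(p)-np.array(info['t']))
def proj(X,info):
    c=np.array(info['R'])@np.array(X,float)+np.array(info['t']); u=np.array(info['camera_matrix'])@c
    return u[:2]/u[2]
def ray(px,z,info):
    "pixel -> world point at height z"
    R=np.array(info['R']);t=np.array(info['t'])
    d=R.T@np.linalg.solve(np.array(info['camera_matrix']),[px[0],px[1],1.]); C=-R.T@t
    return C+d*(z-C[2])/d[2]
E
python3 - <<'E'
from h import *
np.set_printoptions(precision=1,suppress=True)
for cam in ['top','side']:
    snap(cam,cam+'0.png'); info=viewer.camera_info(cam)
    print(cam, world([0,0,0],info), info['camera_matrix'][0])
    for n in ['probe','probe_tail','probe_nose','dock_free','dock_mouth','dock_full','lever_hinge','collar_grip','tip_box','beaker','bottle']:
        for d in viewer.pinpoint(n,cam):
            w=world(d['at'],info); print(n,round(d['confidence'],2),w,proj(w,info))
o=robot.observe();print(o['t'],o['tcp_rot'],o['contact_force'])
E
```

```text
pics
top [ 366.3   -4.1 1021.4] [529.1   0.  317.2]
probe 0.98 [518.  -22.4  36.4] [336.8 261.2]
probe 0.96 [309.1  87.6  12. ] [276.1 373.7]
probe 0.27 [514.  -19.9  -0.4] [335.1 266.1]
probe_tail 0.81 [474.2 -36.7  35.1] [344.2 284.6]
probe_tail 0.79 [267.5  81.4  11.2] [278.8 397. ]
probe_nose 0.94 [355.1  85.3   3.2] [278.5 348.4]
probe_nose 0.74 [559.4  -0.9  31.2] [325.7 240. ]
dock_free 0.65 [545.8 303.1  -0.8] [171.5 247.7]
dock_mouth 0.57 [548.6 305.   59. ] [161.3 240.5]
dock_full 0.87 [545.6 214.2  -1. ] [216.4 248.5]
dock_full 0.38 [557.6   0.1  33.9] [325.2 240.6]
lever_hinge 0.59 [ 539.  -259.2   50.2] [464.9 250.7]
tip_box 0.85 [776.9 -57.2  -0.3] [354.9 138.7]
beaker 0.57 [763.7  89.4  -0.6] [283.  144.2]
beaker 0.5 [778.7 -58.3   0.1] [355.4 137.8]
bottle 0.97 [ 730.5 -227.5    1.1] [439.4 161.1]
bottle 0.5 [515.6 -20.2  -1.5] [335.3 265.3]
side [ 379.8 -776.3  909.5] [619.8   0.  325.7]
probe 0.91 [309.2  83.9   7.8] [205.6 264.9]
probe 0.7 [514.2 -18.1  39.4] [317.2 274.4]
probe_tail 0.93 [262.7  88.1   5.5] [181.9 268.1]
probe_tail 0.61 [469.9 -41.8  35.2] [296.3 289.4]
probe_nose 0.97 [560.1   0.4  34.2] [338.8 265.1]
probe_nose 0.63 [355.8  81.    9.3] [229.2 261.5]
probe_nose 0.32 [511.5 -19.9  34.8] [316. 277.]
dock_free 0.69 [550.6 306.2   3.8] [304.3 178.1]
dock_mouth 0.59 [549.1 307.4  57.3] [302.6 159.2]
dock_full 0.92 [548.4 212.    4.4] [311.5 205.1]
lever_hinge 0.78 [ 541.7 -255.5   49. ] [363.8 375.6]
collar_grip 0.64 [ 519.6 -248.8  104. ] [349.9 355.2]
tip_box 0.67 [779.  -58.9  -0.7] [456.2 280.4]
beaker 0.59 [765.1  89.6  -0.2] [424.6 229. ]
bottle 0.91 [ 737.4 -235.2    4.7] [470.1 357.9]
1.2 [0.4 3.1 0. ] [-0.4 -0.   0.2]
```

View pics/top0.png

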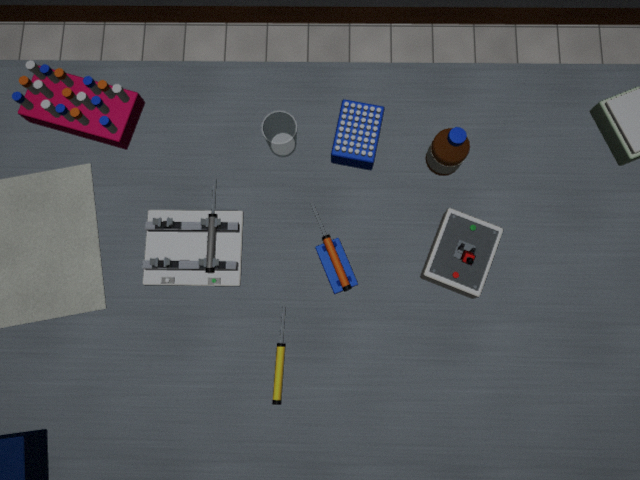

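View pics/side0.png

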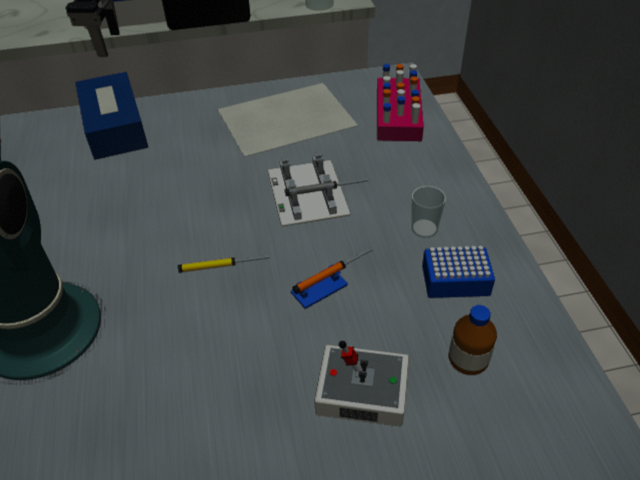

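Top view, look-alikes for the probe: orange probe on the blue rest (336,261), yellow one on the bench (279,374), grey docked one (212,243). By colour I choose the orange one, shaft up-image (+x). The toggle is at (465,250) and leans to its red dot at (456,275). The empty clips are at about (165,243), by the white lamp. Next I'll look with the wrist camera over the dock and then over the probe.

```bash
cat >> h.py <<'E'
from scipy.spatial.transform import Rotation as Ro
def down(yaw):
    "tool z down, tool x along -(cos yaw, sin yaw)"
    x=-np.array([np.cos(yaw),np.sin(yaw),0]); z=np.array([0,0,-1.]); y=np.cross(z,x)
    return Ro.from_matrix(np.stack([x,y,z],1)).as_rotvec()
E
python3 - <<'E'
from h import *
np.set_printoptions(precision=2,suppress=True)
o=robot.observe(); i=viewer.camera_info('wrist')
T=Ro.from_rotvec(o['tcp_rot']).as_matrix()
c=T.T@(world([0,0,0],i)-o['tcp_pos']); Rc=T.T@np.array(i['R']).T
print('cam in tool',c); print(Rc); print(i['camera_matrix'])
for p,y in [((548,306,150),0),((515,-20,100),.42),((540,-257,150),-.3),((540,-257,150),1.27-np.pi),((540,-257,150),1.27),((548,306,150),np.pi),((515,-20,100),.42+np.pi)]:
    q=kin.ik(p,down(y)); print(p,y,None if q is None else np.array(q))
E
```

```text
cam in tool [  68.94   -1.39 -168.39]
[[-0.   -0.97 -0.25]
 [ 1.   -0.    0.  ]
 [-0.   -0.25  0.97]]
[[431.47   0.   320.94]
 [  0.   431.47 242.71]
 [  0.     0.     1.  ]]
(548, 306, 150) 0 [-0.64  0.5   0.11  1.72 -0.06  0.93  1.06]
(515, -20, 100) 0.42 [-0.33  0.41  0.38  2.04 -0.22  0.73  2.17]
(540, -257, 150) -0.3 [-0.21  0.56  0.81  1.83 -0.48  0.96  2.08]
(540, -257, 150) -1.871592653589793 [-0.22  0.57  0.83  1.83 -0.5   0.97  0.53]
(540, -257, 150) 1.27 [-0.47  0.88  1.34  1.84 -0.93  1.22 -2.27]
(548, 306, 150) 3.141592653589793 [-1.05  0.57  0.67  1.75 -0.41  0.97 -1.78]
(515, -20, 100) 3.561592653589793 [-0.66  0.5   0.8   2.06 -0.51  0.79 -0.7 ]
```

```bash
cat > look.py <<'E'
from h import *
np.set_printoptions(precision=1,suppress=True)
def look(names,fn):
    i=viewer.camera_info('wrist'); snap('wrist',fn); out={}
    for n in names:
        for d in viewer.pinpoint(n,'wrist'):
            w=world(d['at'],i); print(n,round(d['confidence'],2),w,proj(w,i))
    np.savez('pics/'+fn[:-4],K=i['camera_matrix'],R=i['R'],t=i['t']); return i
E
python3 - <<'E'
from look import *
robot.movep([490,265,180],down(0)); robot.hold(.2)
look(['dock_free','dock_mouth','dock_full'],'w_dock.png'); print(robot.observe()['t'])
a=np.array([np.cos(.42),np.sin(.42),0])
robot.movep(np.array([515,-20,150])-55*a,down(.42)); robot.hold(.2)
look(['probe','probe_tail','probe_nose','rest'],'w_probe.png'); print(robot.observe()['t'])
im=np.hstack([cv2.imread('pics/w_dock.png')[:, :],cv2.imread('pics/w_probe.png')]); cv2.imwrite('pics/both.png',cv2.resize(im,(800,300),interpolation=cv2.INTER_AREA))
E
```

```text
dock_free 0.74 [546.3 304.   -2.3] [366.5 282.7]
dock_full 0.65 [546.7 209.9   0.9] [256.6 284.3]
3.3917
probe 0.97 [518.9 -26.5  29.5] [311.2 310.4]
probe 0.88 [312.1  81.9   0.9] [572.6 102.9]
probe_tail 0.75 [263.3  84.4   7.6] [621.4  33.4]
probe_tail 0.66 [473.6 -41.2  33.6] [318.3 248.6]
probe_nose 0.78 [359.3  80.    3.7] [536.9 164.2]
probe_nose 0.67 [555.3  -8.7  32.5] [313.2 363.1]
probe_nose 0.56 [516.7 -26.7  31.1] [312.1 308.6]
rest 0.96 [511.2 -22.7  -2.2] [320.4 287.8]
5.025
```

View pics/both.png

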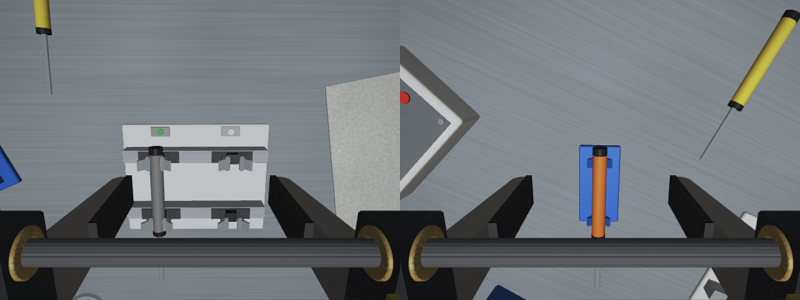

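Left half (dock): grey probe at about full-res (252,300), green lamp (256,210). The empty clips lie between (372,255) and (370,345), white lamp (369,210). Right half: orange probe on the blue rest at (320,310), the right choice; the yellow one is at the upper right. Next I'll fit axes from the pixels.

```bash
cat > fit.py <<'E'
from h import *
np.set_printoptions(precision=2,suppress=True)
def load(fn):
    im=cv2.imread('pics/'+fn+'.png')
    if fn[0]=='w': d=np.load('pics/'+fn+'.npz'); i=dict(camera_matrix=d['K'],R=d['R'],t=d['t'])
    else: i=viewer.camera_info(fn[:-1])
    return im,i
def mask_xy(m,z,i):
    v,u=np.nonzero(m); return np.array([ray(p,z,i)[:2] for p in zip(u,v)])
def line(P):
    c=P.mean(0); w=np.linalg.svd(P-c,full_matrices=False)[2][0]; w=w*np.sign(w[0])
    s=(P-c)@w; return c+w*(s.min()+s.max())/2, np.arctan2(w[1],w[0]), s.max()-s.min()
def biggest(m):
    n,l,s,_=cv2.connectedComponentsWithStats(m.astype(np.uint8)); return l==1+np.argmax(s[1:,4])
E
python3 - <<'E'
from fit import *
for fn in ['w_probe','top0']:
    im,i=load(fn); h=cv2.cvtColor(im,cv2.COLOR_BGR2HSV)
    m=(h[...,0]>4)&(h[...,0]<16)&(h[...,1]>150)&(h[...,2]>80)
    if fn=='top0': m[:225]=0; m[300:]=0; m[:,:300]=0; m[:,370:]=0
    m=biggest(m); print(fn,m.sum(),line(mask_xy(m,35+(5 if 0 else 0),i)))
for fn in ['w_dock','top0']:
    im,i=load(fn); h=cv2.cvtColor(im,cv2.COLOR_BGR2HSV)
    m=(h[...,1]<25)&(h[...,2]>(165 if fn=='w_dock' else 150))
    if fn=='top0': m[:,:130]=0; m[:,260:]=0; m[:200]=0;m[300:]=0
    else: m[:,450:]=0
    m=cv2.morphologyEx(m.astype(np.uint8),cv2.MORPH_CLOSE,np.ones((5,5)))
    m=biggest(m); P=mask_xy(m,8,i); print(fn,m.sum(),P.min(0),P.max(0),cv2.minAreaRect(P.astype(np.float32)))
im,i=load('w_dock')
X0=np.array([547.3,303.5,0])
for dx in (-38,38):
    for z,c in ((68,(0,0,255)),(50,(0,255,0))):
        for dy in (-8,8):
            a,b=[tuple(np.round(proj(X0+[dx+e,dy,z],i)).astype(int)) for e in (-6,6)]; cv2.line(im,a,b,c,1)
for X,c in ((X0,(0,255,255)),(X0-[0,90,0],(0,255,255))):
    cv2.line(im,*[tuple(np.round(proj(X+[e,0,58],i)).astype(int)) for e in (-55,55)],c,1)
cv2.imwrite('pics/ov.png',cv2.resize(im[190:390,190:450],None,fx=3,fy=3,interpolation=cv2.INTER_CUBIC))
E
```

```text
w_probe 2673 (array([519.03, -21.1 ]), np.float64(0.40161763583378773), np.float64(99.82181254197147))
top0 371 (array([518.01, -20.17]), np.float64(0.40038165274525733), np.float64(97.99074768556068))
w_dock 19522 [472.21 162.88] [581.84 352.36] ((526.2927856445312, 257.5543518066406), (189.42041015625, 109.62107849121094), 89.54745483398438)
top0 1554 [521.93 233.94] [575.71 351.41] ((548.8365478515625, 292.704345703125), (53.750946044921875, 117.33739471435547), 0.33975109457969666)
```

View pics/ov.png

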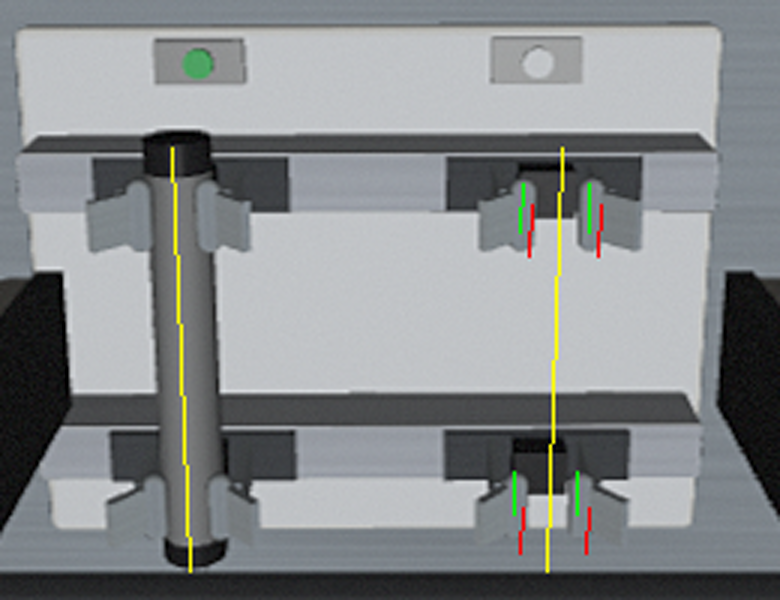

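Overlay: the predicted beads and neighbour axis agree within about 1 mm in y, yaw ≈ 0, and the jaws sit about 1.5 mm nearer in x. So dock_free ≈ (546, 303.2) and the probe ≈ (519, −21), yaw 0.401. Now the grasp.

```bash
python3 - <<'E'
from look import *
def st(s): o=robot.observe(); print(s,round(o['t'],2),o['tcp_pos'],'F',np.array(o['contact_force']),'M',np.array(o['wrist_torque']),'w',round(o['grip_width'],3),o['grip_force'])
grip(.6,50)
robot.movep([519,-21,75],down(.401)); robot.servo_line([519,-21,16],feed=100); st('at')
grip(0,50); st('gripped')
robot.servo_line([519,-21,110],feed=150); st('lift')
robot.movep([546,303.2,115],down(0)); robot.hold(.2); st('above dock')
i=look(['probe','probe_tail','probe_nose','dock_free','dock_mouth'],'w_above.png')
im=cv2.imread('pics/w_above.png'); cv2.imwrite('pics/ab.png',cv2.resize(im,None,fx=1.2,fy=1.2))
E
```

```text
at 6.92 [519.4 -21.2  16.6] F [ 1.2  0.1 -0.2] M [0. 0. 0.] w 0.599 0.0
gripped 7.62 [518.6 -19.8  16. ] F [-1.2  3.7  2.1] M [ 1.   0.5 -0.1] w 0.158 50.00039041042328
lift 8.39 [518.4 -21.3 109.4] F [ 0.7  0.5 -2. ] M [0. 0. 0.] w 0.16 49.99904930591583
above dock 9.82 [546.6 301.5 115.1] F [ 0.2 -0.5 -1.1] M [ 0.   0.  -0.1] w 0.161 49.99904930591583
probe 0.58 [544.6 298.9 126.3] [317.9 308.8]
probe 0.35 [546.9 209.3  -2.9] [187.8 236.9]
probe_tail 0.81 [500.1 299.1 131.5] [317.8 197.8]
probe_nose 0.86 [586.5 295.2 133.9] [309.2 414.2]
dock_mouth 0.54 [545.  296.8 127.4] [312.5 310.8]
```

View pics/ab.png

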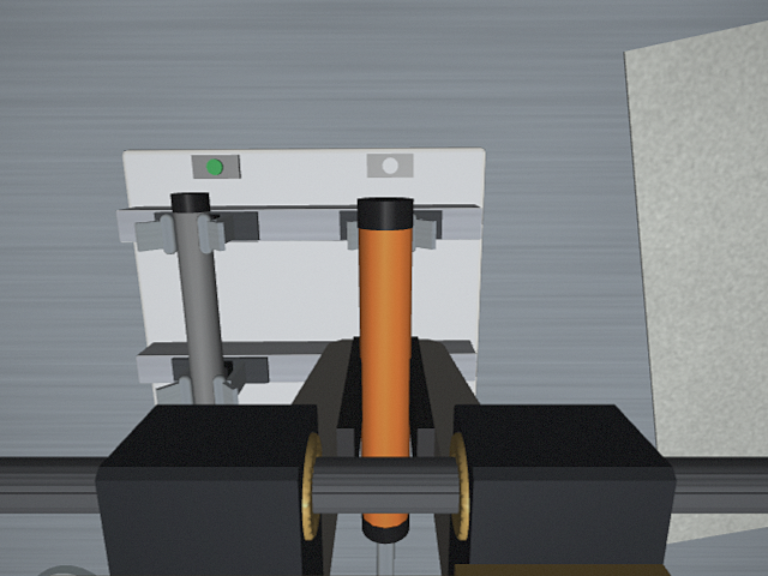

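The picture shows the probe held centred and straight at (385,370), shaft forward. The rear empty jaws are centred at about column 392, so the dock lies about 2.9 mm further to +y. The sideways push at the grasp also suggests a camera bias of about 1.4 mm. Setting y = 304.5 and pressing in stages.

```bash
cat >> look.py <<'E'
def st(s):
    o=robot.observe(); print(s,round(o['t'],2),o['tcp_pos'],'F',np.array(o['contact_force']),'M',np.array(o['wrist_torque']),'w',round(o['grip_width'],3),round(o['grip_force'],1)); return o
E
python3 - <<'E'
from look import *
y=304.5
robot.servo_line([546,y,80],feed=100); robot.hold(.2)
a=[]
for k in range(3): a.append(st('pre')['tcp_pos']); robot.hold(.05)
for z in (62,56,50,46):
    robot.servo_line([546,y,z],feed=60); robot.hold(.1); o=st(z)
    if abs(o['contact_force'][1])>12 or abs(o['contact_force'][2])>30: print('stop');break
E
```

```text
pre 10.82 [546.5 304.7  80.7] F [ 0.3  0.2 -0.6] M [-0.  0.  0.] w 0.162 50.0
pre 10.88 [546.4 304.7  80.6] F [-0.5 -0.1 -0.3] M [0. 0. 0.] w 0.161 50.0
pre 10.93 [546.3 304.7  80.6] F [-0.7  0.5 -1.2] M [0. 0. 0.] w 0.164 50.0
62 11.53 [546.1 304.5  62. ] F [-0.4  0.4 -1. ] M [-0.  0. -0.] w 0.161 50.0
56 11.88 [546.  304.5  56. ] F [ 1.2 -0.7 -1.2] M [ 0.   0.1 -0. ] w 0.16 50.0
50 12.22 [546.  304.5  49.9] F [-0.4 -0.  -1.2] M [ 0. -0.  0.] w 0.16 50.0
46 12.57 [546.4 304.5  46.2] F [ 1.5 -0.  -0.2] M [-0.  -0.2  0. ] w 0.163 50.0
```

```bash
python3 - <<'E'
from look import *
y=304.5
for z in (42,38,34,30.5):
    robot.servo_line([546,y,z],feed=40); robot.hold(.1); o=st(z)
    if abs(o['contact_force'][1])>15 or abs(o['contact_force'][2])>40: print('stop');break
E
```

```text
42 12.93 [546.8 304.6  42.5] F [2.7 0.3 3.1] M [-0.  -0.5  0. ] w 0.156 50.0
38 13.28 [546.3 304.4  37.8] F [ 3.7  0.7 -1. ] M [ 0.  -0.8 -0. ] w 0.164 50.0
34 13.62 [545.  304.2  32.9] F [ 2.3  0.5 -7.5] M [ 0.1 -0.4 -0. ] w 0.161 50.0
30.5 13.97 [545.4 304.6  31.1] F [-2.3 -0.8  5.6] M [-0.3  0.6 -0. ] w 0.158 50.0
```

```bash
python3 - <<'E'
from look import *
grip(.4); robot.hold(.1); st('open')
robot.servo_line([546,304.5,110],feed=150)
robot.servo_line([600,280,150],feed=200); robot.hold(.15); st('up')
look(['probe','probe_tail','probe_nose'],'w_docked.png')
i=viewer.camera_info('side'); snap('side','s_docked.png')
for n in ['probe','probe_tail','probe_nose']:
    for d in viewer.pinpoint(n,'side'): print('side',n,round(d['confidence'],2),world(d['at'],i))
a=cv2.imread('pics/w_docked.png'); b=cv2.resize(cv2.imread('pics/s_docked.png')[130:240,240:400],(480,330),interpolation=cv2.INTER_CUBIC)
c=cv2.resize(a[100:460,60:540],(480,360)); cv2.imwrite('pics/dk.png',cv2.resize(np.hstack([c[:330],b]),(800,275)))
E
```

```text
open 14.58 [546.  304.5  30.4] F [-0.5 -0.6 -1. ] M [ 0. -0. -0.] w 0.397 0.0
up 15.93 [597.9 280.9 148.4] F [-1.5 -0.1 -0.1] M [-0.  -0.1  0. ] w 0.399 0.0
probe 0.69 [543.4 298.6  44.5] [351.9 156.6]
probe_tail 0.96 [497.4 303.3  48.1] [361.9  77. ]
probe_nose 0.97 [588.6 300.4  49.7] [353.9 229.6]
probe_nose 0.39 [547.1 209.4  -1.2] [224.2 158.3]
side probe 0.94 [310.2  82.9   8. ]
side probe 0.74 [541.1 306.   50.8]
side probe_tail 0.87 [262.4  89.9   7.2]
side probe_tail 0.78 [492.5 303.8  51.4]
side probe_nose 0.86 [587.6 304.   51.7]
side probe_nose 0.68 [353.2  83.3   9.1]
```

View pics/dk.png

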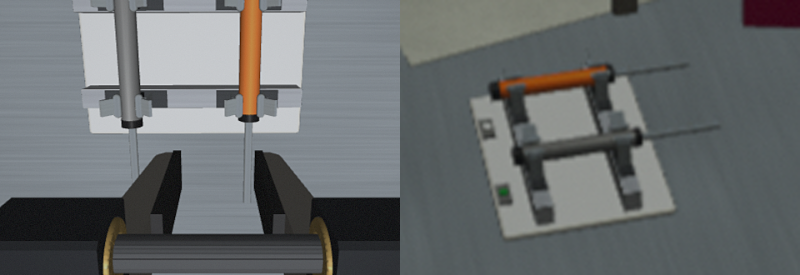

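Left: the orange probe is seated between both jaw pairs at about (252,60), parallel to the grey one and about 3 mm behind it, shaft forward. Right (side view): both are level. z ≈ 48–51 mm at both ends, so it is home. Now the toggle.

```bash
python3 - <<'E'
from fit import *; from look import *
def dots(im,i,roi=None):
    h=cv2.cvtColor(im,cv2.COLOR_BGR2HSV); s=(h[...,1]>130)&(h[...,2]>60); r=np.zeros(s.shape,bool)
    r[roi]=1; out=[]
    for hm in ((h[...,0]<6)|(h[...,0]>174),(h[...,0]>50)&(h[...,0]<80)):
        n,l,st_,c=cv2.connectedComponentsWithStats((s&hm&r).astype(np.uint8))
        out.append([(st_[k,4],c[k],ray(c[k],50,i)) for k in range(1,n) if st_[k,4]>3])
    return out
im,i=load('top0'); d=dots(im,i,(slice(200,300),slice(420,510))); print(d)
red=max(d[0],key=lambda a:a[1][1])[2]; gr=d[1][0][2]
yaw=np.arctan2(*(gr-red)[:2][::-1]); mid=(red+gr)/2; print('yaw',yaw,mid)
p=mid+60*np.array([np.cos(yaw),np.sin(yaw),0]); p[2]=210
robot.servo_line([560,200,210],feed=250)
robot.movep(p,down(yaw)); robot.hold(.2); st('view')
i=look(['lever_hinge','collar_grip'],'w_tog.png'); print(dots(cv2.imread('pics/w_tog.png'),i,(slice(0,480),slice(0,640))))
E
```

```text
[[(np.int32(65), array([467.9, 256.3]), array([ 528.7, -264.5,   50. ])), (np.int32(32), array([455.5, 274.5]), array([ 494.4, -240.6,   50. ]))], [(np.int32(28), array([472.5, 227.2]), array([ 583.9, -275.1,   50. ]))]]
yaw -0.36823417504205214 [ 539.2 -257.8   50. ]
view 18.86 [ 595.7 -278.2  210. ] F [-0.5  1.3  0.2] M [-0. -0. -0.] w 0.393 0.0
lever_hinge 0.72 [ 537.1 -259.2   49.6] [317.7 141.6]
collar_grip 0.59 [ 517.3 -251.2  106.8] [317.6 107.4]
[[(np.int32(116), array([319.6,  71.2]), array([ 491.9, -240.3,   50. ])), (np.int32(610), array([319.3, 104.3]), array([ 512.8, -248.6,   50. ])), (np.int32(324), array([319.4, 123.3]), array([ 525.3, -253.3,   50. ]))], [(np.int32(69), array([317.7, 208.5]), array([ 583.9, -277.2,   50. ]))]]
```

View pics/w_tog.png

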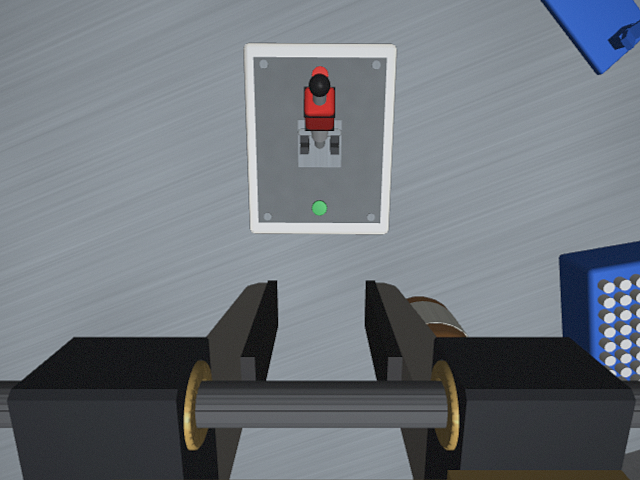

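```bash
python3 - <<'E'
from fit import *
im,i=load('w_tog'); h=cv2.cvtColor(im,cv2.COLOR_BGR2HSV)
m=(h[...,1]<20)&(h[...,2]>195); m[250:]=0; m[:,:230]=0; m[:,410:]=0; m=biggest(m)
c=cv2.convexHull(np.argwhere(m)[:,::-1].astype(np.int32))
q=cv2.approxPolyDP(c,8,True)[:,0]; print(m.sum(),q.tolist())
P=mask_xy(m,50,i); r=cv2.minAreaRect(P.astype(np.float32)); print(r)
for n in ('red','black'):
    mm=((h[...,0]<6)|(h[...,0]>174))&(h[...,1]>130)&(h[...,2]>120) if n=='red' else (h[...,2]<45)
    mm[:60]=0; mm[170:]=0; mm[:,:280]=0; mm[:,360:]=0; 
    mm=biggest(mm); v,u=np.nonzero(mm); print(n,u.min(),u.max(),v.min(),v.max())
hg=np.array([*r[0],50])
for yaw in (-.37,):
    ub=np.array([np.cos(yaw),np.sin(yaw),0])
    for s in (58-14,58,58+14,85): print(s,proj(hg+s*(-np.sin(.4)*ub+np.array([0,0,np.cos(.4)])),i))
    for d in (-46,46): print('dot',proj(hg+d*ub,i))
E
```

```text
5829 [[394, 46], [386, 232], [253, 232], [247, 45]]
((538.657958984375, -258.44476318359375), (106.45813751220703, 136.52862548828125), 68.68931579589844)
red 305 333 88 115
black 309 329 75 96
44 [319.32 117.56]
58 [319.3  107.58]
72 [319.27  96.49]
85 [319.25  85.03]
dot [319.55  77.34]
dot [319.21 204.72]
```

The picture shows the lever leaning to the red dot: ball (319,85), collar (319,104), green dot (319,208). Box-edge fit gives hinge (538.7,−258.4), yaw −0.372, and the projected ball matches within 1 px. Grasp and lift the collar.

```bash
cat > tog.py <<'E'
from look import *
yaw=-.372; ub=np.array([np.cos(yaw),np.sin(yaw),0]); vb=np.array([-np.sin(yaw),np.cos(yaw),0]); K=np.array([0,0,1.])
H=np.array([538.7,-258.4,50])+1.3*vb
def tcp(s,a,H=H): return H+s*(np.sin(a)*ub+np.cos(a)*K)-19*K
def stt(n,H=H):
    o=robot.observe(); p=np.array(o['tcp_pos'])+19*K-H; F=np.array(o['contact_force'])
    print(n,round(o['t'],2),'box xyz',np.array([p@ub,p@vb,p[2]]),'s',round(np.hypot(p@ub,p[2]),1),'a',round(np.arctan2(p@ub,p[2]),3),'Fbox',np.array([F@ub,F@vb,F[2]]),'w',round(o['grip_width'],3)); return o
E
python3 - <<'E'
from tog import *
robot.movep(tcp(58,-.4)+60*K,down(yaw)); robot.servo_line(tcp(58,-.4),feed=100); robot.hold(.2); stt('at')
grip(0,30); robot.hold(.2); stt('grip')
for l in (4,8,11):
    robot.servo_line(tcp(58+l,-.4),feed=40); robot.hold(.15); stt(l)
i=viewer.camera_info('side'); im=snap('side','s_lift.png')
cv2.imwrite('pics/lift.png',cv2.resize(cv2.imread('pics/s_lift.png')[300:440,280:440],None,fx=3.5,fy=3.5,interpolation=cv2.INTER_CUBIC))
E
```

```text
at 20.46 box xyz [-22.    0.   54.1] s 58.4 a -0.387 Fbox [-0.2  0.7  0.3] w 0.399
grip 21.07 box xyz [-22.4  -0.4  53.7] s 58.2 a -0.396 Fbox [-1.3 -1.2  3.2] w 0.194
4 21.48 box xyz [-23.9  -0.4  57. ] s 61.8 a -0.397 Fbox [ 3.5 -2.2 -3.9] w 0.194
8 21.88 box xyz [-25.5  -0.3  60.8] s 65.9 a -0.397 Fbox [ 4.5 -4.  -4.5] w 0.192
11 22.27 box xyz [-26.6  -0.3  63.5] s 68.8 a -0.397 Fbox [ 3.4 -4.  -3.8] w 0.198
```

View pics/lift.png

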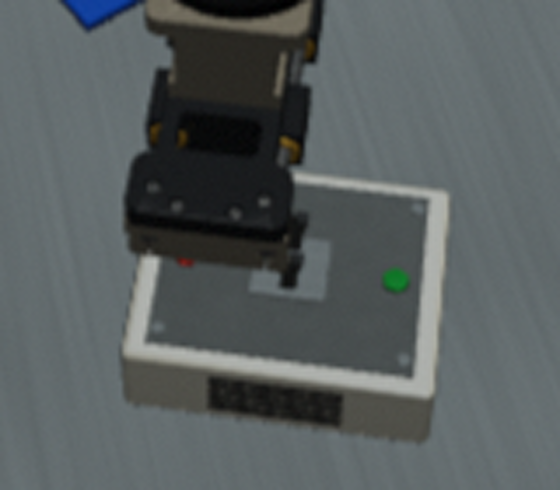

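The gripper hides the collar, but the force along the lever (about 5 N) fits the lifted spring. Crossing now.

```bash
python3 - <<'E'
from tog import *
for a in (-.27,-.14,0,.14,.27,.36,.41):
    robot.servo_line(tcp(69,a),feed=60); o=stt(a)
    if np.linalg.norm(o['contact_force'])>35: print('stop'); break
robot.hold(.2); stt('end')
E
```

```text
-0.27 22.62 box xyz [-21.   -0.3  65.1] s 68.4 a -0.313 Fbox [-2.5 -4.3 -6.2] w 0.194
-0.14 22.93 box xyz [-12.4  -0.3  66.9] s 68.0 a -0.184 Fbox [-3.4 -4.8 -5.1] w 0.19
0 23.23 box xyz [-3.1 -0.3 67.5] s 67.5 a -0.046 Fbox [-3.1 -5.  -6.3] w 0.194
0.14 23.54 box xyz [ 6.4 -0.4 67. ] s 67.3 a 0.095 Fbox [-4.5 -3.7 -4.3] w 0.19
0.27 23.84 box xyz [15.7 -0.3 65.4] s 67.3 a 0.235 Fbox [-4.6 -4.5 -3.1] w 0.192
0.36 24.09 box xyz [21.6 -0.3 63.5] s 67.1 a 0.328 Fbox [-4.3 -3.7 -3. ] w 0.193
0.41 24.34 box xyz [24.1 -0.4 62. ] s 66.5 a 0.371 Fbox [-5.6 -4.3 -2.8] w 0.194
end 24.54 box xyz [24.1 -0.3 62. ] s 66.6 a 0.371 Fbox [-4.7 -4.9 -2.5] w 0.192
```

```bash
python3 - <<'E'
from tog import *
for a in (.45,.50):
    robot.servo_line(tcp(69,a),feed=40); robot.hold(.2); o=stt(a)
E
```

```text
0.45 24.99 box xyz [26.2 -0.3 60.8] s 66.2 a 0.407 Fbox [-5.4 -4.4 -2.3] w 0.192
0.5 25.44 box xyz [29.3 -0.3 59.2] s 66.1 a 0.46 Fbox [-5.7 -4.9 -2.4] w 0.191
```

```bash
python3 - <<'E'
from tog import *
for a in (.53,.56,.6):
    robot.servo_line(tcp(68.5,a),feed=40); robot.hold(.15); o=stt(a)
    if np.hypot(*np.array(o['contact_force'])[:2])>16: break
im=snap('side','s_on.png'); snap('wrist','w_on.png')
a=cv2.resize(cv2.imread('pics/s_on.png')[300:440,280:440],(480,420),interpolation=cv2.INTER_CUBIC); b=cv2.resize(cv2.imread('pics/w_on.png'),(560,420))
cv2.imwrite('pics/on.png',cv2.resize(np.hstack([a,b]),(800,323)))
E
```

```text
0.53 25.84 box xyz [29.6 -0.3 57.5] s 64.7 a 0.475 Fbox [-9.2 -4.   0.7] w 0.193
0.56 26.24 box xyz [29.2 -0.4 56. ] s 63.2 a 0.48 Fbox [-14.3  -4.5   2.1] w 0.195
0.6 26.64 box xyz [28.8 -0.3 53.9] s 61.1 a 0.49 Fbox [-20.3  -4.2   4.7] w 0.195
```

View pics/on.png

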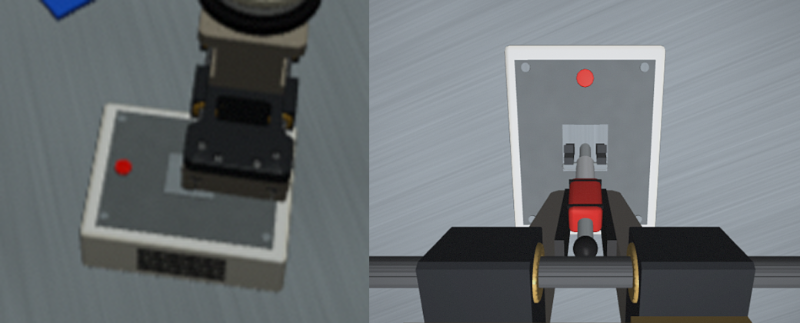

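The wrist view shows the lever right over on the green side: collar at (586,205), ball (586,245), red dot uncovered at (585,78). The force rise marks the end stop. Lower, release, retreat and check.

```bash
python3 - <<'E'
from tog import *
robot.servo_line(H+29*ub+53*K-19*K,feed=40); robot.hold(.1); stt('lower')
grip(.4); robot.hold(.3); o=stt('open')
p=np.array(o['tcp_pos']); robot.servo_line(p+75*K,feed=120)
robot.servo_line(p+110*K+75*ub,feed=200); robot.hold(.2); st('away')
i=look(['collar_grip','lever_hinge'],'w_end.png'); 
h0=H+2.9*ub-1.3*vb
im=cv2.imread('pics/w_end.png')
for l,c in ((0,(0,255,0)),(10,(0,255,255))):
    for s in (44,72):
        q=np.array([proj(h0+(s+l)*(np.sin(.4)*ub+np.cos(.4)*K)+e*vb,i) for e in (-14,14)]).round().astype(int); cv2.line(im,tuple(q[0]),tuple(q[1]),c,1)
snap('side','s_end.png'); 
a=cv2.resize(cv2.imread('pics/s_end.png')[310:430,300:420],(400,400),interpolation=cv2.INTER_CUBIC); b=cv2.resize(im[20:260,200:440],(400,400),interpolation=cv2.INTER_CUBIC)
cv2.imwrite('pics/end.png',np.hstack([a,b]))
E
```

```text
lower 27.25 box xyz [28.1 -0.3 54.2] s 61.1 a 0.479 Fbox [-3.7 -4.5  7. ] w 0.195
open 28.02 box xyz [29.  0. 53.] s 60.4 a 0.501 Fbox [-0.1  0.4  0.2] w 0.402
away 29.56 [ 634.9 -294.5  193.3] F [-1.1  0.   0.4] M [-0.1 -0.   0. ] w 0.4 0.0
collar_grip 0.75 [ 558.2 -270.7  105.4] [312.5 111.4]
lever_hinge 0.7 [ 540.6 -255.8   47. ] [324.7  82.2]
```

View pics/end.png

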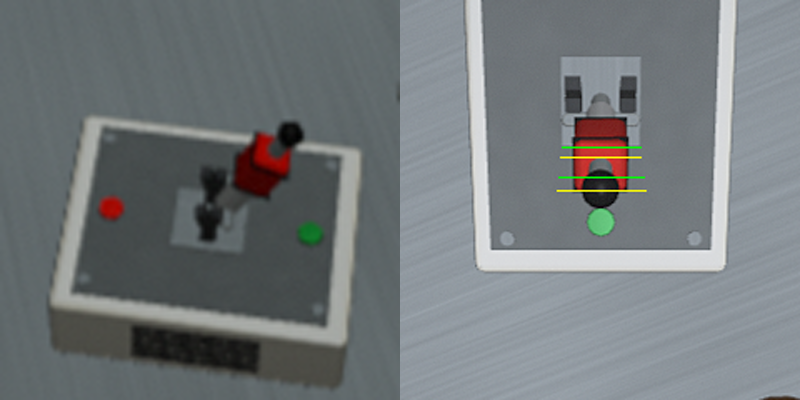

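The side view (left) shows the collar low on the lever, leaning green. The wrist view (right) shows collar rows 118–192 and the ball at (600,188). I'll quantify lift and angle with a model fit, checked against the locked start picture.

```bash
python3 - <<'E'
from fit import *; from tog import yaw,ub,vb,K
from scipy.optimize import least_squares
H0=np.array([538.7,-258.4,50])
def pred(i,a,l,ex,ey):
    u=np.sin(a)*ub+np.cos(a)*K; n=np.cos(a)*ub-np.sin(a)*K; h=H0+ex*ub+ey*vb
    C=np.array([proj(h+(58+l+e)*u+f*n+g*vb,i) for e in(-14,14) for f in(-9,9) for g in(-9,9)])
    b=proj(h+88*u,i); return np.array([C[:,1].min(),C[:,1].max(),b[1]])
D={}
for fn,(r0,r1) in {'w_tog':(60,170),'w_end':(20,260)}.items():
    im,i=load(fn); h=cv2.cvtColor(im,cv2.COLOR_BGR2HSV)
    red=((h[...,0]<6)|(h[...,0]>174))&(h[...,1]>150)&(h[...,2]>40); red[:r0]=0; red[r1:]=0; red[:,:290]=0; red[:,350:]=0
    if fn=='w_tog': red[:82]=0
    red=biggest(cv2.morphologyEx(red.astype(np.uint8),cv2.MORPH_CLOSE,np.ones((5,5))))
    bl=(h[...,2]<45)&(h[...,1]<120); bl[:r0]=0; bl[r1:]=0; bl[:,:300]=0; bl[:,340:]=0
    bl=biggest(cv2.morphologyEx(bl.astype(np.uint8),cv2.MORPH_OPEN,np.ones((7,7))))
    v=np.nonzero(red)[0]; vb_=np.nonzero(bl)[0]; D[fn]=(i,np.array([v.min(),v.max()+1,(vb_.min()+vb_.max()+1)/2])); print(fn,D[fn][1],vb_.min(),vb_.max())
i,o=D['w_tog']; print('tog pred',pred(i,-.4,0,0,0),pred(i,-.4,0,2.9,0))
i,o=D['w_end']
for ex in (0,1.5,3):
    s=least_squares(lambda p:pred(i,p[0],p[1],ex,0)-o,[.4,0]); print('end',ex,s.x,s.fun,'down',pred(i,.4,0,ex,0),'up5',pred(i,.4,5,ex,0))
E
```

```text
w_tog [ 87. 130.  87.] 78 95
w_end [ 91.  135.  133.5] 123 143
tog pred [ 81.9 131.   82.2] [ 87.2 135.7  87.9]
end 0 [0.4 0.1] [-2.7  2.  -0.1] down [ 87.7 136.3 132.5] up5 [ 90.5 140.  132.5]
end 1.5 [ 0.4 -1.3] [-2.3  1.7 -0.1] down [ 90.4 139.  135.4] up5 [ 93.2 142.8 135.4]
end 3 [ 0.4 -2.8] [-1.8  1.3 -0.1] down [ 93.1 141.8 138.4] up5 [ 95.9 145.5 138.4]
```

```bash
python3 - <<'E'
from fit import *; from tog import ub,vb,K
H0=np.array([538.7,-258.4,50]); i=viewer.camera_info('side')
for fn,a,ex in (('side0',-.4,1.5),('s_end',.4,1.5)):
    im=cv2.imread(f'pics/{fn}.png'); h=cv2.cvtColor(im,cv2.COLOR_BGR2HSV)
    roi=np.zeros(im.shape[:2],bool); roi[335:392,325:400]=1
    red=biggest(((h[...,0]<6)|(h[...,0]>174))&(h[...,1]>130)&roi)
    bl=(h[...,2]<50)&roi; n,l,s,c=cv2.connectedComponentsWithStats(bl.astype(np.uint8))
    k=min((k for k in range(1,n) if s[k,4]>15),key=lambda k:c[k][1])
    r=np.argwhere(red)[:,::-1].mean(0); print(fn,'red',r,red.sum(),'ball',c[k],s[k,4],'diff',c[k]-r, np.linalg.norm(c[k]-r))
    u=np.sin(a)*ub+np.cos(a)*K; h0=H0+ex*ub
    for L in (0,4,8): print(L,proj(h0+(58+L)*u,i),np.linalg.norm(proj(h0+88*u,i)-proj(h0+(58+L)*u,i)))
E
```

```text
side0 red [349.6 356.2] 207 ball [342.4 344.8] 53 diff [ -7.2 -11.4] 13.481157716500908
0 [349.8 356.5] 13.545196629213418
4 [348.8 355.1] 11.769406063770662
8 [347.9 353.6] 9.984444350605104
s_end red [377.8 359.7] 201 ball [386.4 350.2] 47 diff [ 8.5 -9.5] 12.810109991749988
0 [379.  360.2] 12.760876595425517
4 [380.2 358.9] 11.092471219757503
8 [381.3 357.7] 9.41406579401823
```

The ball-to-collar distance is 12.8 px, matching 12.8 px predicted for fully down (9.4 px at 8 mm lift). So the collar is locked on the green side and the arm is clear. Handing in.

```bash
python3 -c "
from h import *
print(robot.job_done(), robot.observe()['t'])"
```

```text
the job is handed in; nothing more can be done
the job is handed in; nothing more can be done
```

I handed the job in at about 30 s of 48 s, and the verdict was not shown. By my camera checks, the orange probe is snapped home at both ends and pointing like its grey neighbour, about 3 mm off centre lengthwise. The lever is over on green with the collar fully down, I kept the arm clear of the tip box, beaker and bottle, and it is touching nothing.

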